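Put up the serving stand and offer a roll over it with the tongs

ROBOT

A 7-joint arm with a two-finger parallel gripper is mounted at the origin on the work surface. World frame = base frame: x ahead of the robot, y to its left, z up, the work surface at z = 0. Lengths are in m, angles in rad, forces in N, time in s.
With the tool pointing down it reaches from about 0.4 to 0.875 m from the base axis. Payload 19.3 kg.
Tool frame: the origin (TCP) lies on the mounting face of the last link; the fingertips stand 173 mm ahead of it and the grasp point (between the pads) lies 155 mm ahead of it; z points along the fingers, y is the line along which they close (so a half turn about z gives the same grasp; the last joint's range is limited). The gripper opens to 85 mm and grips with 20 to 120 N. Pads are 22 mm wide; open, the fingers measure 114 mm over their backs; the gripper's body (76 mm by 85 mm) begins 54 mm behind the grasp point. The pads swing forward as they close: fully open they stand 13 mm farther back than shut.
Start: joints at [1.184, 0.521, -0.036, 1.599, 0.021, 1.021, -0.113], TCP at [0.195, -0.594, 0.405] pointing down, gripper open.
Joint ranges: [-2.91, 2.91], [-0.3, 2.13], [-1.5, 1.42], [0.17, 2.43], [-1.26, 4.41], [0.16, 1.93], [-2.52, 2.52]. Speed limits (rad/s): [1.89, 1.89, 2.39, 2.39, 3.01, 3.01, 3.01].

INTERFACE

Orientations are given as [roll, pitch, yaw] about the fixed x, y, z axes, in that order (R = Rz(yaw) Ry(pitch) Rx(roll)).
In Python, from workcell import bot, vision gives the robot as it stands.
- The arm moves only by the shell command python3 -m creep 'ROWS' [FORCE]. ROWS is JSON, a list that holds one entry, the list of rows, each a list of 7 numbers: the opening, from -1 (shut) to 1 (fully open), then the shift along the tool's x, y, z in cm, then the turn, a rotation vector about the tool's x, y, z in rad. In form: [[[grip, tx, ty, tz, rx, ry, rz], ...]]. A call has 1 to 12 rows; each row shifts and turns the commanded pose from where the row before left it, along the tool's axes as they then stand; what a row does not reach is not made up. A row lasts 1/8 s, in which the tool goes at most 62.5 mm and 10.7 degrees, less where a joint would pass 70% of its speed; a pose out of reach is approached as far as the arm can. A call with a gripper value outside its range is refused whole. The fingers move at their own pace and stop on an object; FORCE is the grip in N (left out, the last holds). Time passes only in rows, so rows that do not move let the fingers close. It gives the time, the measured TCP pose, the force, the opening and the grip force at its end, in the units of the state.
- bot.observe(): the state, without advancing time (a new reading comes with each control period).
- vision.grab_frame(name): name is "scene" or "top"; returns a dict with "image" (480x640x3 uint8, blue, green, red), "depth" (480x640 float32, m along the optical axis (not along the pixel's ray), 0 where there is no reading), "fovy" (degrees; the focal length in pixels is half the picture's height over the tangent of half this angle, whatever the lens; pixels are square), "cx", "cy" (the principal point, pixels), "k1" (the pictures are not rectified: a ray, as slopes to the right and down, at radius r is drawn at 1 + k1 r^2 times it, then the intrinsics apply), "cam_to_world" (4x4, takes a point from camera to world coordinates). Camera axes: x right, y down, z forward; pixel columns grow to the right and rows downward; lengths in m; the calibration is good to about 2 mm. A picture is of the moment at which its call begins.
- bot.job_done(): hands the job in; it is judged then, once.
The state is a dict: "clock": time; "qpos": joint angles; "qd": joint speeds; "joint_efforts": joint torques, N m; "position": TCP position; "tool_rot": TCP orientation; "force": force on the tool from outside, world axes, zero at the start; "moment": the same for the moment, N m; "grip_width": finger opening in m; "finger_force": force on a finger pad.
Only numpy, scipy, OpenCV 4.12 (cv2) and the standard library are available. Lean on these libraries where they do the work, as an engineer would, in place of code of your own. Each camera call takes 0.05 s, during which the arm holds its last target. There are 200 camera calls.

TASK

Put the serving stand together: slide the wooden collar down its post until it is fully home on the foot, then slide the upper plate, hub upward, down the same post until it sits on the collar. Then pick up the kitchen tongs, close them on the bread roll on the pedestal and lift it, and finish while still holding it in the tongs straight above the middle of the upper plate, clear of the stand. Touch the roll only with the tongs, and leave the jam jar, the mug and the pepper mill where they stand.

Things in the scene. Friction and masses are not known exactly. Their poses are not given: they have to be found in the camera images.
- stand: Serving stand, fixed: round marble foot of 150 mm diameter and 10 mm thick, with an upright steel post of 16 mm diameter on its centre. The post's top is 76 mm above the work surface (66 mm above the foot); its uppermost 10 mm taper to 8 mm diameter. Origin: centre of the foot's underside, on the work surface; z up.
- seat (a point): The point on the stand's axis where the post leaves the top of the foot, 10 mm above the work surface.
- collar: Loose wooden spacer collar: a tube 40 mm in outer diameter and 40 mm high with a through hole of 19 mm diameter, 80 g, standing on end on the work surface. Origin: centre of its underside; z along the hole, up.
- plate: Loose white ceramic upper plate, 180 g, lying hub upward on the work surface: disc of 110 mm diameter, 5 mm thick, with a tubular hub of 32 mm diameter whose top is 34 mm above the underside; a 19 mm hole goes right through. Origin: centre of its underside; z up. On the collar its hub's top is 84 mm above the work surface and covers the post's tip.
- pedestal: Fixed white pedestal dish, 90 mm across and 40 mm high with a flat top. Origin: centre of its underside, on the work surface.
- roll: Loose small round bread roll, firm, about 40 g: 40 mm diameter with upright sides from 4 to 22 mm, domed top at 34 mm. It stands on the pedestal's top, somewhere near the middle. Origin: centre of its underside; z up.
- roll_center (a point): Centre of the roll, 17 mm above its underside.
- rest: Fixed wooden tongs rest: two bars 14 mm wide, 120 mm long (along y) and 20 mm high, at x = -55 and +55 mm, joined by a strip 30 mm wide and 4 mm thick; fingers fit between the bars on both sides of the tongs. Origin: centre of its underside, on the work surface.
- tongs: Loose steel kitchen tongs, 120 g, lying flat on the rest's bars. Two arms (plates 4 mm thick, on edge, 22 mm high) hinged at the butt (x = -85 mm, 18 mm across) end in flat jaws (x = 85 to 120 mm). Origin: place to grip, midway between the arms, level with their lower edges; x to the jaws, y across (the way they close), z up. Centre of mass about 9 mm behind it (-x).
- tongs_jaw (a point): Point midway between the jaws, where the roll should be: 102.5 mm ahead (+x) of the tongs' origin, 11 mm above the arms' lower edges. The jaws are 73 mm apart when open, 40 mm on the roll; each mm of closing at the grip closes the jaws by 2.2 mm.
- tongs_left (a joint): Closing angle of the tongs' left arm (rad); the right arm moves alike. 0 open, about 0.09 on the roll, 0.17 fully shut. Over the arms at the origin the tongs measure 55 mm open and 40 mm on the roll, where the outer faces are parallel. A spring opens them: about 4 N at the grip when open, 8 N on the roll, so keep them squeezed.
- jam_jar: Bystander: glass jar of 64 mm diameter, 85 mm high. Origin: centre of its underside.
- mug: Bystander: mug of 80 mm diameter, 95 mm high. Origin: centre of its underside.
- pepper_mill: Bystander: turned dark wooden mill of 52 mm diameter, 152 mm high. Origin: centre of its underside.
There are look-alikes about, which are no part of the job. Several things have the shape of the tongs; the one meant has the colours described above.

How it is judged:
On the way, in this order (a step that is already met when the one before it is completed fails the run):
1. the collar is fully home on the foot of the stand and let go (z of collar in the frame of seat between -0.004 and 0.004 m and horizontal distance between collar and seat below 0.005 m and angle between collar's own z axis and vertical below 0.08 rad and contact force between the fingers and collar below 0.1 N), for 0.2 s.
2. the upper plate sits on the collar, on the post, and is let go (z of collar in the frame of seat between -0.004 and 0.004 m and horizontal distance between each of collar, plate and seat below 0.005 m and angle between each of collar, plate's own z axis and vertical below 0.08 rad and z of plate in the frame of seat between 0.035 and 0.045 m and contact force between the fingers and plate below 0.1 N), for 0.2 s.
3. the roll is lifted off the pedestal in the tongs (contact force between roll and tongs above 0.3 N and contact force between the fingers and tongs above 1 N and value of joint tongs_left above 0.04 rad and distance between roll_center and tongs_jaw below 0.025 m and z of roll in the frame of pedestal above 0.06 m), for 0.2 s.
At the end, for the whole second after the job is handed in: Collar within 4 mm of the foot, plate within 5 mm of the collar's top, both within 5 mm of the axis and level (0.08 rad). Fingers hold the tongs, jaws press the roll within 25 mm of their middle; roll at rest within 35 mm of the axis, underside over 90 mm up; it and the tongs clear of the stand (contact force between roll and tongs above 0.3 N and contact force between the fingers and tongs above 1 N and value of joint tongs_left above 0.04 rad and distance between roll_center and tongs_jaw below 0.025 m and z of collar in the frame of seat between -0.004 and 0.004 m and horizontal distance between each of collar, plate and seat below 0.005 m and angle between each of collar, plate's own z axis and vertical below 0.08 rad and z of plate in the frame of seat between 0.035 and 0.045 m and horizontal distance between roll_center and seat below 0.035 m and height (world z) of roll above 0.09 m and linear speed of roll below 0.05 m/s and contact force between each of roll, tongs and plate below 0.1 N and contact force between each of roll, tongs and stand below 0.1 N and contact force between roll and collar below 0.1 N and contact force between roll and the arm below 0.1 N and contact force between roll and the fingers below 0.1 N); the arm keeps its last pose, push and grip.
It fails at once if the robot touches the roll itself (contact force between any of the fingers, the arm and roll above 0.3 N).
It fails at once if the jam jar is disturbed (distance of jam_jar from where it was at the start of the episode above 0.02 m).
It fails at once if the mug is disturbed (distance of mug from where it was at the start of the episode above 0.02 m).
It fails at once if the pepper mill is disturbed (distance of pepper_mill from where it was at the start of the episode above 0.02 m).
It also fails if it takes over 69 s, if anything falls off the work surface, if the arm or the gripper's body presses on something with over 40 N, if the wrist force passes 120 N, or if a joint passes its speed limit or range.

## Working session

There is one attempt and no reset: what is moved stays moved. The work goes in short steps, Python scripts to look and compute and a shell command to move; the robot and the scene stay as the last step left them, time stands still between calls to the robot, and variables do not carry over. Pictures are saved under pics/ and viewed, at most 13 in all, crops included, and the job is handed in when it is done.

```bash
mkdir -p pics; ls
cat > h.py <<'E'
import numpy as np, cv2, pickle
from workcell import bot, vision
def grab(n,save=None):
    f=vision.grab_frame(n); pickle.dump(f,open(f'/tmp/{n}.pkl','wb'))
    if save: cv2.imwrite(f'pics/{save}.png',f['image'])
    return f
def load(n): return pickle.load(open(f'/tmp/{n}.pkl','rb'))
def K(f):
    F=240/np.tan(np.radians(f['fovy'])/2); return np.array([[F,0,f['cx']],[0,F,f['cy']],[0,0,1.]]),np.array([f['k1'],0,0,0.])
def rays(f,px):
    k,d=K(f); p=cv2.undistortPoints(np.array(px,float).reshape(-1,1,2),k,d).reshape(-1,2)
    T=np.array(f['cam_to_world']); return T[:3,3],np.c_[p,np.ones(len(p))]@T[:3,:3].T
def onplane(f,px,z):
    o,r=rays(f,px); return o+r*((z-o[2])/r[:,2])[:,None]
def cloud(f):
    v,u=np.mgrid[0:480,0:640]; o,r=rays(f,np.c_[u.ravel(),v.ravel()])
    return (o+r*f['depth'].reshape(-1,1)).reshape(480,640,3)
E
python3 - <<'E'
from h import *
for n in('top','scene'):
    f=grab(n,n+'0'); print(n,f['fovy'],f['k1'],np.round(f['cam_to_world'],3).tolist())
print(bot.observe())
E
```

```text
pics
top 55.47875853119358 -0.06835018640947775 [[0.009, -0.995, 0.096, 0.408], [-1.0, -0.009, 0.002, 0.134], [-0.001, -0.096, -0.995, 1.284], [0.0, 0.0, 0.0, 1.0]]
scene 44.38931603113827 0.02841554068312408 [[0.581, 0.551, -0.599, 1.277], [0.814, -0.395, 0.425, -0.401], [-0.002, -0.735, -0.678, 0.912], [0.0, 0.0, 0.0, 1.0]]
{'clock': 0.1, 'qpos': array([ 1.1838102 ,  0.52194247, -0.03628162,  1.59990279,  0.0212053 ,
        1.02112776, -0.1128169 ]), 'qd': array([-0.00048452, -0.00096032,  0.00238555, -0.00223357,  0.00027979,
       -0.00031584, -0.00079423]), 'joint_efforts': array([ 3.41355626e-03, -9.28492141e+01,  1.98416948e+00, -3.70533478e+01,
        1.81754533e-02,  5.35985208e-03,  6.30349746e-05]), 'position': array([ 0.19461913, -0.59380731,  0.40420843]), 'tool_rot': array([-3.14060179e+00,  9.67016629e-05,  3.16720479e-01]), 'force': array([ 0.03149799,  0.63906764, -0.71917016]), 'moment': array([-0.05403972, -0.0097984 ,  0.00827433]), 'finger_force': 0.0, 'grip_width': 0.08573443257970327}
```

View pics/top0.png

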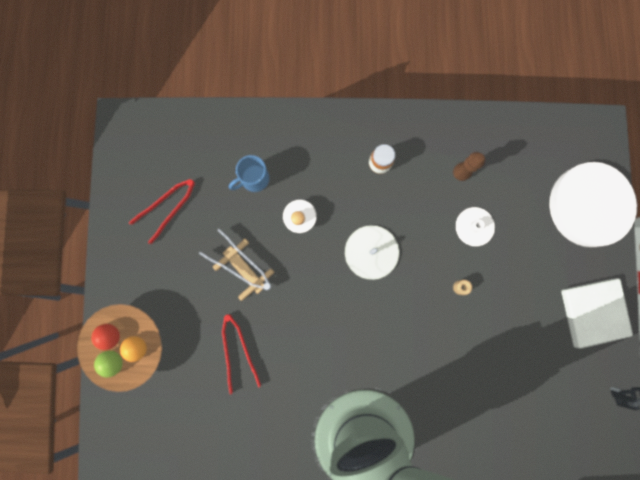

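View pics/scene0.png

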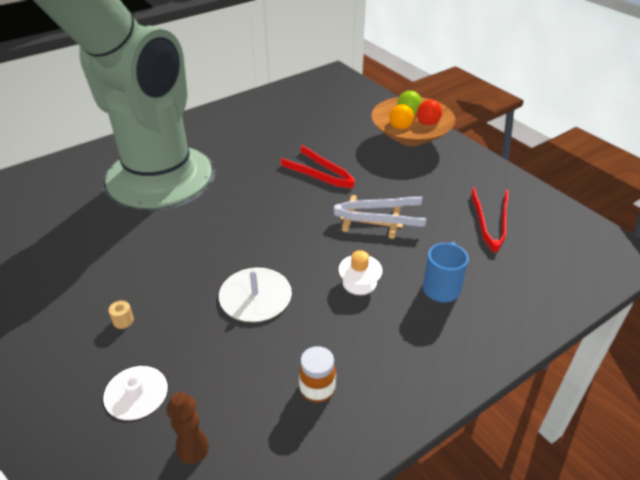

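The top view shows the collar at (462,287), plate (475,226), stand (372,252) with post tip (374,250), pedestal and roll (299,216), and grey tongs with butt (266,287) and jaws (204,255)/(221,232). The jar is at (382,158), the mug at (252,173) and the mill at (463,170). The scene view shows the same objects, with the collar at (121,314), plate (135,390), stand (255,294) and roll (360,261). The red tongs are look-alikes.

```bash
cat > m.py <<'E'
from h import *
def blob(f,seed,lo,hi,r,ch=None):
    hsv=cv2.cvtColor(f['image'],cv2.COLOR_BGR2HSV); m=cv2.inRange(hsv,np.array(lo),np.array(hi))
    w=np.zeros_like(m); cv2.circle(w,seed,r,255,-1); m&=w
    n,l,s,c=cv2.connectedComponentsWithStats(m); i=1+np.argmax(s[1:,4]); return (l==i).astype(np.uint8)
def ell(f,m,z):
    c=max(cv2.findContours(m,cv2.RETR_EXTERNAL,cv2.CHAIN_APPROX_NONE)[0],key=cv2.contourArea).reshape(-1,2)
    h=cv2.convexHull(c).reshape(-1,2); p=onplane(f,c,z)[:,:2].astype(np.float32)
    (x,y),(a,b),t=cv2.fitEllipse(p); return np.round([x,y,a,b],4)
E
python3 - <<'E'
from m import *
W=([0,0,120],[180,70,255]); Y=([8,80,90],[35,255,255])
S={'top':dict(plate=((475,226),W,26,.005),foot=((372,252),W,36,.01),ped=((300,216),W,24,.04),collar=((462,287),([8,50,60],[35,255,255]),16,.04),roll=((298,217),Y,12,.056)),
'scene':dict(plate=((135,390),W,40,.005),foot=((255,294),W,44,.01),ped=((360,270),W,24,.04),collar=((121,314),([8,50,60],[35,255,255]),20,.04),roll=((360,261),Y,14,.056))}
for n in S:
    f=load(n);P=cloud(f)
    for k,(s,(lo,hi),r,z) in S[n].items():
        m=blob(f,s,lo,hi,r);q=P[m>0];q=q[np.isfinite(q).all(1)]
        print(n,k,ell(f,m,z),m.sum(),'cloud med',np.round(np.median(q,0),4),'z pct',np.round(np.percentile(q[:,2],[5,50,95]),3))
    for k,s in {'top':dict(tip=(374,250),jar=(382,155),mug=(253,168),mill=(475,160),mill0=(461,171),hub=(479,224)),'scene':dict(tip=(253,275),jar=(318,358),mug=(446,258),mill=(183,400),hub=(134,382))}[n].items():
        q=P[s[1]-4:s[1]+5,s[0]-4:s[0]+5].reshape(-1,3); q=q[q[:,2]>q[:,2].max()-.012]; print(n,k,np.round(np.median(q,0),4),len(q))
E
```

```text
top plate [ 0.592  -0.3149  0.1157  0.1159] 1319 cloud med [ 0.5908 -0.3129  0.0043] z pct [-0.001  0.004  0.03 ]
top foot [ 0.5151 -0.018   0.1542  0.1551] 2454 cloud med [ 0.5145 -0.0173  0.0093] z pct [-0.     0.009  0.014]
top ped [0.6106 0.1848 0.0942 0.0961] 845 cloud med [0.6131 0.1827 0.039 ] z pct [-0.002  0.039  0.046]
top collar [ 0.4187 -0.2649  0.0433  0.0538] 266 cloud med [ 0.4189 -0.2693  0.0343] z pct [-0.002  0.034  0.043]
top roll [0.6039 0.1871 0.0291 0.0334] 116 cloud med [0.6023 0.1859 0.0713] z pct [0.065 0.071 0.076]
top tip [ 0.5166 -0.0194  0.0728] 26
top jar [ 0.7722 -0.0393  0.0846] 81
top mug [0.7614 0.3192 0.0227] 10
top mill [ 0.7467 -0.2749  0.1487] 41
top mill0 [ 0.7404 -0.2645  0.0832] 4
top hub [ 0.5969 -0.3212  0.0334] 46
scene plate [ 0.595  -0.3143  0.1122  0.1147] 2794 cloud med [ 0.6016 -0.3164  0.0049] z pct [-0.     0.005  0.031]
scene foot [ 0.5173 -0.0171  0.1528  0.1552] 3230 cloud med [ 0.5231 -0.0219  0.0105] z pct [0.002 0.01  0.027]
scene ped [0.6228 0.1774 0.0919 0.1152] 1175 cloud med [0.6249 0.1742 0.0393] z pct [0.    0.039 0.044]
scene collar [ 0.4381 -0.271   0.0449  0.0835] 626 cloud med [ 0.4314 -0.2698  0.0293] z pct [0.    0.029 0.042]
scene roll [0.6027 0.1911 0.0372 0.0653] 324 cloud med [0.6121 0.1834 0.0676] z pct [0.002 0.068 0.075]
scene tip [ 0.5203 -0.0196  0.0705] 39
scene jar [ 0.7758 -0.0401  0.0855] 81
scene mug [0.7029 0.3425 0.0638] 28
scene mill [ 0.7599 -0.2767  0.1501] 81
scene hub [ 0.593  -0.3089  0.0317] 50
```

Run:
```python
from m import *
for n,s in (('top',(462,287)),('scene',(121,312))):
    f=load(n);P=cloud(f); m=np.zeros((480,640),np.uint8); cv2.circle(m,s,22,1,-1)
    t=(m>0)&(P[...,2]>.036)&(P[...,2]<.05); m2=t.astype(np.uint8)
    print(n,'collar top',ell(f,m2,.04),np.round(P[t].mean(0),4), t.sum())
    s={'top':(298,217),'scene':(360,268)}[n]; m=np.zeros((480,640),np.uint8); cv2.circle(m,s,28,1,-1)
    for nm,a,b,z in (('ped',.034,.048,.04),('roll',.053,.09,.065)):
        t=(m>0)&(P[...,2]>a)&(P[...,2]<b)
        q=P[t][:,:2].astype(np.float32); print(n,nm,np.round(q.mean(0),4),cv2.minEnclosingCircle(q),t.sum(), np.round(np.percentile(P[t][:,2],98),4))
    s={'top':(372,252),'scene':(255,285)}[n]; m=np.zeros((480,640),np.uint8); cv2.circle(m,s,20,1,-1)
    t=(m>0)&(P[...,2]>.06); print(n,'tip',np.round(np.median(P[t],0),4),t.sum())
    # tongs: grey, bluish
    s={'top':(236,260),'scene':(382,212)}[n]; m=np.zeros((480,640),np.uint8); cv2.circle(m,s,55,1,-1)
    hsv=cv2.cvtColor(f['image'],cv2.COLOR_BGR2HSV)
    t=(m>0)&(P[...,2]>.03)&(P[...,2]<.055)&(hsv[...,1]<70)&(hsv[...,2]>80)
    # remove pedestal
    t&=np.hypot(P[...,0]-.615,P[...,1]-.183)>.055
    q=P[t][:,:2]; c=q.mean(0); u=np.linalg.svd(q-c,full_matrices=False)[2][0]; u*=np.sign(u[1])
    v=np.array([-u[1],u[0]]); a=(q-c)@u;b=(q-c)@v
    print(n,'tongs',c.round(4),'yaw',np.arctan2(u[1],u[0]).round(4),'ext',np.percentile(a,[0,2,98,100]).round(4),t.sum())
    for lo in np.arange(a.min(),a.max(),.02):
        w=b[(a>=lo)&(a<lo+.02)]
        if len(w): print('   a%.3f'%lo, np.percentile(w,[0,5,95,100]).round(4),len(w))
    t2=(m>0)&(hsv[...,0]>8)&(hsv[...,0]<30)&(hsv[...,1]>60)&(hsv[...,2]>90); q=P[t2]; q=q[(q[:,2]<.03)]
    print(n,'rest',q.mean(0).round(4),cv2.minAreaRect(q[:,:2].astype(np.float32)))
f=load('top'); cv2.imwrite('pics/tz.png',cv2.resize(f['image'][170:310,180:330],None,fx=4,fy=4,interpolation=2))
```

```text
top collar top [ 0.4195 -0.2686  0.0356  0.0376] [ 0.4194 -0.2686  0.0399] 123
top ped [0.6117 0.182 ] ((0.6100942492485046, 0.1832384616136551), 0.044492289423942566) 622 0.0452
top roll [0.6014 0.1871] ((0.6026148796081543, 0.18755322694778442), 0.01950730010867119) 159 0.0773
top tip [ 0.515  -0.0179  0.0734] 33
top tongs [0.4712 0.3406] yaw 0.9677 ext [-0.096  -0.093   0.1095  0.1188] 287
   a-0.096 [-0.0112 -0.0087  0.0121  0.0139] 49
   a-0.076 [-0.0205 -0.0191  0.0205  0.0222] 26
   a-0.056 [-0.0238 -0.0231  0.0244  0.0246] 25
   a-0.036 [-0.0256 -0.0255  0.0256  0.0262] 25
   a-0.016 [-0.0289 -0.0282  0.0264  0.0266] 23
   a0.004 [-0.0318 -0.031   0.0278  0.0283] 29
   a0.024 [-0.0335 -0.033   0.0287  0.0289] 25
   a0.044 [-0.0377 -0.037   0.0311  0.032 ] 26
   a0.064 [-0.041  -0.04    0.0346  0.0357] 24
   a0.084 [-0.0441 -0.0433  0.0358  0.0366] 23
   a0.104 [-0.0447 -0.0438  0.0367  0.0368] 12
top rest [0.4646 0.3414 0.0098] ((0.4630495309829712, 0.3416193127632141), (0.15441931784152985, 0.1246427372097969), 41.05813980102539)
scene collar top [ 0.4223 -0.2687  0.0402  0.
[... 322 characters left out ...]
[-0.1055 -0.1007  0.0997  0.1047] 885
   a-0.106 [-0.0127 -0.0109  0.0137  0.0181] 82
   a-0.086 [-0.0239 -0.02    0.0212  0.0265] 83
   a-0.066 [-0.0266 -0.0236  0.0262  0.0306] 83
   a-0.046 [-0.0266 -0.0245  0.028   0.0312] 87
   a-0.026 [-0.0299 -0.0271  0.0303  0.0314] 81
   a-0.006 [-0.0308 -0.0292  0.0312  0.0336] 87
   a0.014 [-0.0329 -0.0311  0.0337  0.0389] 87
   a0.034 [-0.0382 -0.0343  0.0364  0.0371] 86
   a0.054 [-0.0398 -0.0375  0.0414  0.0424] 78
   a0.074 [-0.0416 -0.0399  0.0432  0.0462] 90
   a0.094 [-0.0422 -0.0413  0.0437  0.0455] 41
scene rest [0.4862 0.3272 0.01  ] ((0.4789294898509979, 0.3248131573200226), (0.14987120032310486, 0.2145077884197235), 36.599510192871094)
```

View pics/tz.png

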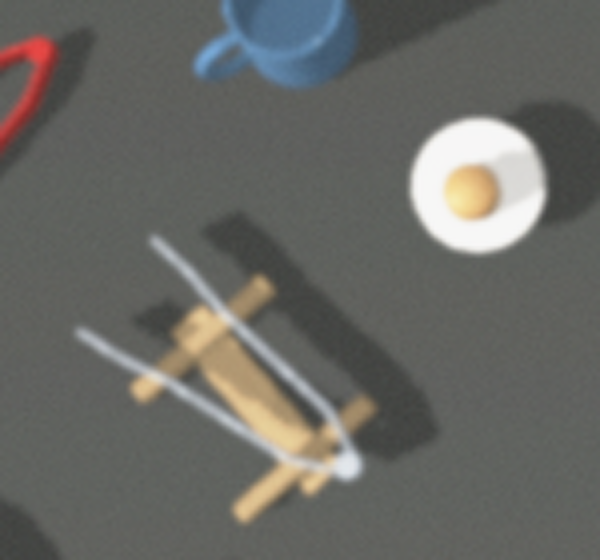

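```bash
python3 -m creep '[[[1,0,0,0,0,0,0.16],[1,0,0,0,0,0,0.157],[1,2.5,-3.6,0,0,0,0],[1,2.5,-3.6,0,0,0,0],[1,2.5,-3.6,0,0,0,0],[1,2.5,-3.6,0,0,0,0],[1,2.5,-3.6,0,0,0,0],[1,2.5,-3.6,0,0,0,0],[1,2.5,-3.6,0,0,0,0],[1,2.5,-3.6,0,0,0,0],[1,2.6,-3.7,0,0,0,0],[1,0,0,0,0,0,0]]]' 40
```

```text
clock: 1.6
position: [0.4224, -0.2663, 0.4045]
tool_rot: [-3.141, -0.0, 0.005]
force: [0.3, -0.4, -0.7]
grip_width: 0.0852
finger_force: 0.0
```

```bash
python3 -m creep '[[[1,-0.14,0.24,4,0,0,0.005],[1,0,0,4,0,0,0],[1,0,0,4,0,0,0],[1,0,0,4,0,0,0],[1,0,0,4,0,0,0],[1,0,0,2.6,0,0,0],[1,0,0,0,0,0,0],[-0.3,0,0,0,0,0,0],[-0.3,0,0,0,0,0,0],[-0.3,0,0,0,0,0,0],[-0.3,0,0,0,0,0,0],[-0.3,0,0,0,0,0,0]]]' 40
```

```text
clock: 3.1
position: [0.4196, -0.2716, 0.1798]
tool_rot: [3.141, -0.001, -0.005]
force: [-2.0, 1.2, 13.6]
grip_width: 0.0388
finger_force: 38.8
```

```bash
python3 -m creep '[[[-0.3,0,0,-2,0,0,0],[-0.3,0,0,-4,0,0,0],[-0.3,0,0,-4,0,0,0],[-0.3,0,0,-3,0,0,0],[-0.3,0,0,0,0,0,0],[-0.3,0,0,0,0,0,0]]]'
python3 - <<'E'
from m import *
for n,s in (('top',(462,287)),('scene',(121,312))):
    f=grab(n,n+'1')
cv2.imwrite('pics/g1.png',np.hstack([cv2.resize(load('top')['image'][200:340,380:520],(400,400)),cv2.resize(load('scene')['image'][150:400,0:250],(400,400))]))
print(bot.observe()['position'])
E
```

```text
clock: 3.85
position: [0.4192, -0.2712, 0.3086]
tool_rot: [3.142, -0.0, -0.005]
force: [-0.8, -0.0, -1.1]
grip_width: 0.0388
finger_force: 40.9
[ 0.41913741 -0.27120034  0.3079995 ]
```

View pics/g1.png

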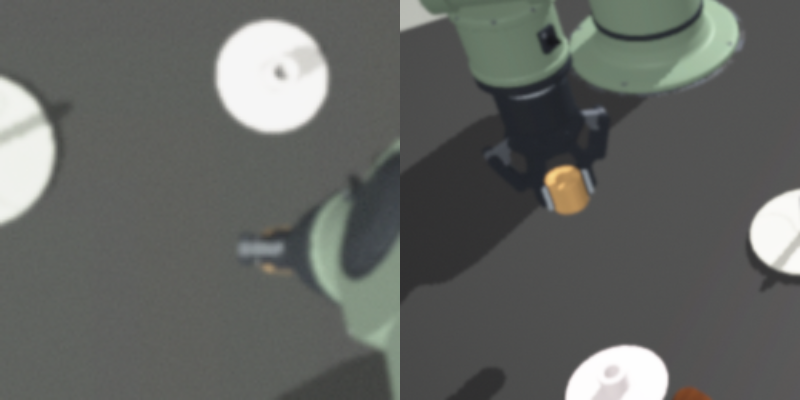

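```bash
python3 -m creep '[[[-0.3,1.5,-4,0,0,0,-0.005],[-0.3,1.5,-4,0,0,0,0],[-0.3,1.5,-4,0,0,0,0],[-0.3,1.5,-4,0,0,0,0],[-0.3,1.5,-4,0,0,0,0],[-0.3,2.0,-4,0,0,0,0],[-0.3,0,-1.3,3,0,0,0],[-0.3,0,0,1,0,0,0],[-0.3,0,0,0,0,0,0],[-0.3,0,0,0,0,0,0],[-0.3,0,0,0,0,0,0]]]'
python3 - <<'E'
from m import *
f=grab('scene'); P=cloud(f)
m=blob(f,(250,250),[8,50,60],[35,255,255],70); q=P[m>0]; ys,xs=np.nonzero(m)
print(m.sum(),xs.min(),xs.max(),ys.min(),ys.max(),np.round(np.percentile(q,[2,50,98],axis=0),4)); print(bot.observe()['position'])
t=q[q[:,2]>np.percentile(q[:,2],96)-.003]; 
# front cylindrical surface: fit circle radius .02 on mid-height points
from scipy.optimize import least_squares
z0,z1=np.percentile(q[:,2],[5,95]); s=q[(q[:,2]>z0+.004)&(q[:,2]<z1-.008)]
r=least_squares(lambda c:np.hypot(s[:,0]-c[0],s[:,1]-c[1])-.02,[.515,-.018],loss='soft_l1',f_scale=.002); print(r.x,len(s))
t=load('top');
cv2.imwrite('pics/g2.png',np.hstack([cv2.resize(f['image'][180:330,180:330],(400,400)),cv2.resize(grab('top')['image'][190:310,310:430],(400,400))]))
E
```

```text
clock: 5.32
position: [0.5148, -0.0191, 0.2694]
tool_rot: [3.142, -0.001, -0.001]
force: [0.1, -0.6, -1.1]
grip_width: 0.0384
finger_force: 40.9
475 242 261 243 271 [[ 0.403  -0.0386  0.0013]
 [ 0.5267 -0.019   0.1219]
 [ 0.5361  0.049   0.1542]]
[ 0.51472386 -0.01894858  0.26930415]
[ 0.5150764  -0.01851491] 219
```

View pics/g2.png

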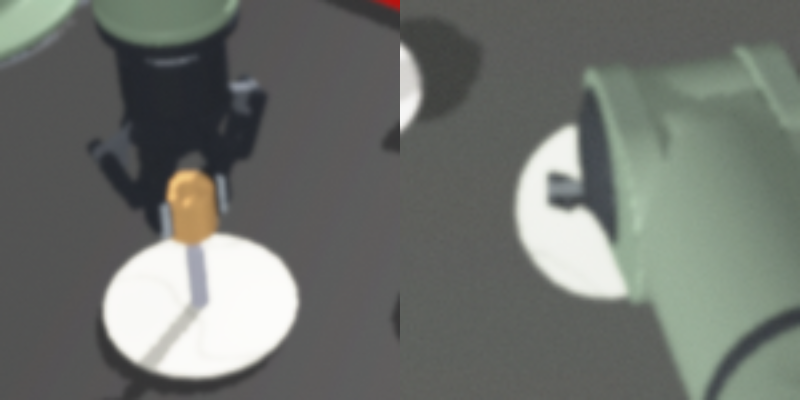

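```bash
python3 -m creep '[[[-0.3,0.15,-0.1,0,0,0,0],[-0.3,0,0,0.8,0,0,0],[-0.3,0,0,0.6,0,0,0],[-0.3,0,0,0.6,0,0,0],[-0.3,0,0,0.5,0,0,0],[-0.3,0,0,0.5,0,0,0],[-0.3,0,0,0,0,0,0],[-0.3,0,0,0,0,0,0]]]'
```

```text
clock: 6.42
position: [0.5162, -0.0175, 0.2388]
tool_rot: [-3.142, -0.0, -0.0]
force: [0.6, -0.2, -1.2]
grip_width: 0.0387
finger_force: 40.9
```

```bash
python3 -m creep '[[[-0.3,0,0,1,0,0,0],[-0.3,0,0,1,0,0,0],[-0.3,0,0,1,0,0,0],[-0.3,0,0,1,0,0,0],[-0.3,0,0,0.4,0,0,0],[-0.3,0,0,0.2,0,0,0],[-0.3,0,0,0,0,0,0],[-0.3,0,0,0,0,0,0]]]'
```

```text
clock: 7.42
position: [0.5162, -0.0174, 0.193]
tool_rot: [-3.142, -0.0, -0.0]
force: [0.5, -0.2, -0.4]
grip_width: 0.0383
finger_force: 40.9
```

```bash
python3 -m creep '[[[-0.3,0,0,0.2,0,0,0],[-0.3,0,0,0.1,0,0,0],[-0.3,0,0,0,0,0,0],[-0.3,0,0,0,0,0,0]]]'
```

```text
clock: 7.92
position: [0.5161, -0.0175, 0.1899]
tool_rot: [-3.142, -0.0, -0.0]
force: [-1.7, 0.7, 5.4]
grip_width: 0.0381
finger_force: 41.5
```

```bash
python3 -m creep '[[[0.3,0,0,0,0,0,0],[1,0,0,0,0,0,0],[1,0,0,0,0,0,0],[1,0,0,0,0,0,0],[1,0,0,-2,0,0,0],[1,0,0,-4,0,0,0],[1,0,0,-4,0,0,0],[1,0,0,-4,0,0,0],[1,1.5,4,0,0,0,0],[1,1.5,4,0,0,0,0],[1,1.5,4,0,0,0,0],[1,1.5,4,0,0,0,0]]]' && python3 -m creep '[[[1,1.5,4,0,0,0,0],[1,0.2,4,0,0,0,0],[1,0,4,0,0,0,0],[1,0,1.7,0,0,0,0],[1,0,0,0,0,0,0],[1,0,0,0,0,0,0]]]'
python3 - <<'E'
from m import *
f=grab('scene');P=cloud(f); m=np.zeros((480,640),np.uint8); cv2.circle(m,(255,285),30,1,-1)
hsv=cv2.cvtColor(f['image'],cv2.COLOR_BGR2HSV)
t=(m>0)&(hsv[...,1]>80)&(P[...,2]>.015); q=P[t]; print(np.round(np.percentile(q,[2,50,98],axis=0),4)); t2=t&(P[...,2]>.046); print(ell(f,t2.astype(np.uint8),.05))
f=grab('top');P=cloud(f); m=np.zeros((480,640),np.uint8); cv2.circle(m,(372,250),20,1,-1)
hsv=cv2.cvtColor(f['image'],cv2.COLOR_BGR2HSV); t2=(m>0)&(hsv[...,1]>60)&(P[...,2]>.043); print(ell(f,t2.astype(np.uint8),.05),np.median(P[t2],0))
E
```

```text
clock: 9.43
position: [0.5764, -0.1788, 0.3297]
tool_rot: [-3.142, 0.0, -0.0]
force: [0.5, 0.1, -0.5]
grip_width: 0.0855
finger_force: 0.0
clock: 10.18
position: [0.5934, -0.3129, 0.3296]
tool_rot: [-3.141, 0.0, 0.001]
force: [0.6, 0.3, 0.1]
grip_width: 0.0855
finger_force: 0.0
[[ 0.5092 -0.0362  0.0163]
 [ 0.5304 -0.0244  0.0405]
 [ 0.5369 -0.0031  0.0539]]
[ 0.5208 -0.0188  0.0321  0.0342]
[ 0.5147 -0.0172  0.0329  0.0356] [ 0.51421201 -0.01531813  0.04980768]
```

```bash
python3 -m creep '[[[1,0,0.15,4,0,0,0],[1,0,0,4,0,0,0],[1,0,0,4,0,0,0],[1,0,0,2.6,0,0,0],[1,0,0,0,0,0,0],[-0.5,0,0,0,0,0,0],[-0.5,0,0,0,0,0,0],[-0.5,0,0,0,0,0,0],[-0.5,0,0,0,0,0,0],[-0.5,0,0,0,0,0,0]]]' 40 && python3 -m creep '[[[-0.5,0,0,-1,0,0,0],[-0.5,0,0,-4,0,0,0],[-0.5,0,0,-4,0,0,0],[-0.5,0,0,-4,0,0,0],[-0.5,0,0,0,0,0,0],[-0.5,0,0,0,0,0,0]]]'
python3 - <<'E'
from m import *
f=grab('scene','scene4'); P=cloud(f)
m=(P[...,0]>.5)&(P[...,0]<.7)&(P[...,1]>-.42)&(P[...,1]<-.2)&(P[...,2]>.1)&(P[...,2]<.16)&(f['image'].min(2)>130)
q=P[m]; c=q.mean(0); nrm=np.linalg.svd(q-c,full_matrices=False)[2][2]; print(m.sum(),c.round(4),nrm.round(3),cv2.minEnclosingCircle(q[:,:2].astype(np.float32)),ell(f,m.astype(np.uint8),np.median(q[:,2])), np.median(q[:,2]))
ys,xs=np.nonzero(m); cv2.imwrite('pics/g4.png',cv2.resize(f['image'][ys.min()-60:ys.max()+20,xs.min()-20:xs.max()+20],None,fx=4,fy=4))
E
```

```text
clock: 11.52
position: [0.5933, -0.316, 0.1849]
tool_rot: [3.141, -0.001, -0.0]
force: [-2.9, 1.7, 11.3]
grip_width: 0.0313
finger_force: 38.8
clock: 12.28
position: [0.5928, -0.3159, 0.3135]
tool_rot: [-3.141, 0.0, -0.0]
force: [0.1, -1.0, -2.2]
grip_width: 0.0313
finger_force: 40.1
2379 [ 0.6058 -0.3162  0.1354] [ 0.036 -0.001  0.999] ((0.594646155834198, -0.3141919672489166), 0.05610363557934761) [ 0.605  -0.3153  0.0915  0.1136] 0.13319889874170754
```

View pics/g4.png

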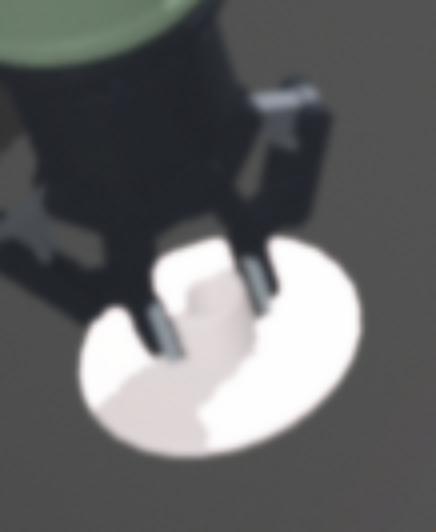

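```bash
python3 -m creep '[[[-0.5,-0.3,-3,0,0,0,0],[-0.5,-0.3,-4,0,0,0,0],[-0.5,-0.3,-4,0,0,0,0],[-0.5,-0.3,-4,0,0,0,0],[-0.5,-0.3,-4,0,0,0,0],[-0.5,-0.3,-4,0,0,0,0],[-0.5,-0.3,-4,0,0,0,0],[-0.5,-0.2,-2.8,2,0,0,0],[-0.5,0,0,1.5,0,0,0],[-0.5,0,0,0,0,0,0],[-0.5,0,0,0,0,0,0],[-0.5,0,0,0,0,0,0]]]' && python3 -m creep '[[[-0.5,0,0,0.5,0,0,0],[-0.5,0,0,0.5,0,0,0],[-0.5,0,0,0.5,0,0,0],[-0.5,0,0,0.5,0,0,0],[-0.5,0,0,0,0,0,0],[-0.5,0,0,0,0,0,0]]]'
```

```text
clock: 13.82
position: [0.5703, -0.0187, 0.2792]
tool_rot: [3.141, -0.001, -0.001]
force: [-0.3, 0.3, -2.1]
grip_width: 0.0311
finger_force: 40.2
clock: 14.58
position: [0.5702, -0.0179, 0.2589]
tool_rot: [-3.142, -0.0, -0.0]
force: [0.3, 1.0, 2.6]
grip_width: 0.0312
finger_force: 40.5
```

```bash
python3 -m creep '[[[-0.5,0,0,-2,0,0,0],[-0.5,0,0,-2,0,0,0],[-0.5,0,0,0,0,0,0],[-0.5,-2,0,0,0,0,0],[-0.5,-2,0,0,0,0,0],[-0.5,-1.4,0,0,0,0,0],[-0.5,0,0,0,0,0,0],[-0.5,0,0,0,0,0,0],[-0.5,0,0,0,0,0,0]]]'
python3 - <<'E'
from m import *
f=grab('scene','scene5'); P=cloud(f)
m=(P[...,0]>.44)&(P[...,0]<.6)&(P[...,1]>-.1)&(P[...,1]<.07)&(P[...,2]>.085)&(P[...,2]<.15)&(f['image'].min(2)>130)
q=P[m]; z=np.median(q[:,2]); s=q[abs(q[:,2]-z)<.006]; c=s.mean(0); nrm=np.linalg.svd(s-c,full_matrices=False)[2][2]; print(m.sum(),c.round(4),nrm.round(3),cv2.minEnclosingCircle(s[:,:2].astype(np.float32)),z)
print(bot.observe()['position'])
cv2.imwrite('pics/g5.png',cv2.resize(f['image'][190:330,180:330],None,fx=4,fy=4))
E
```

```text
clock: 15.7
position: [0.5166, -0.0179, 0.2986]
tool_rot: [-3.142, -0.0, -0.0]
force: [-0.0, -0.6, -1.5]
grip_width: 0.0309
finger_force: 40.1
1508 [ 0.5307 -0.0227  0.1189] [-0.008  0.003 -1.   ] ((0.516902506351471, -0.01778588816523552), 0.057095613330602646) 0.11945809985715938
[ 0.51649027 -0.01792811  0.29858821]
```

View pics/g5.png

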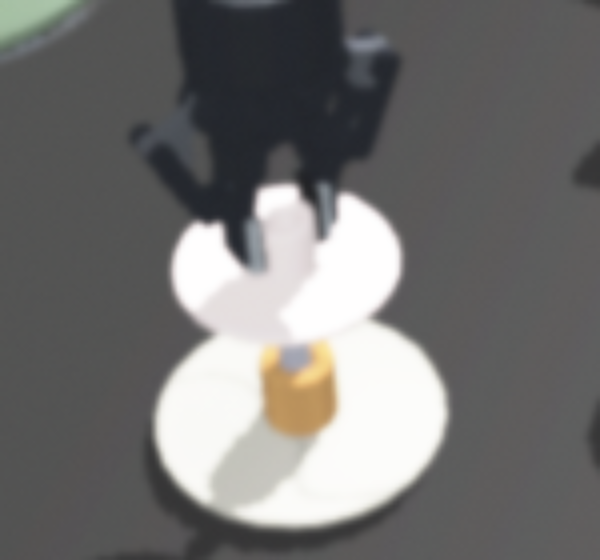

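The plate is still level and centred over the post, and the collar is home. Lowering now.

```bash
python3 -m creep '[[[-0.5,0,0,1,0,0,0],[-0.5,0,0,1,0,0,0],[-0.5,0,0,1,0,0,0],[-0.5,0,0,0.5,0,0,0],[-0.5,0,0,0.5,0,0,0],[-0.5,0,0,0.5,0,0,0],[-0.5,0,0,0.5,0,0,0],[-0.5,0,0,0,0,0,0],[-0.5,0,0,0,0,0,0]]]'
```

```text
clock: 16.88
position: [0.5162, -0.018, 0.2488]
tool_rot: [-3.142, -0.0, -0.0]
force: [-0.2, 0.4, -2.4]
grip_width: 0.031
finger_force: 40.1
```

```bash
python3 -m creep '[[[-0.5,0,0,0.5,0,0,0],[-0.5,0,0,0.5,0,0,0],[-0.5,0,0,0.3,0,0,0],[-0.5,0,0,0.1,0,0,0],[-0.5,0,0,0.1,0,0,0],[-0.5,0,0,0,0,0,0],[-0.5,0,0,0,0,0,0]]]'
```

```text
clock: 17.75
position: [0.5163, -0.018, 0.2348]
tool_rot: [3.142, -0.001, -0.0]
force: [-6.8, -0.8, 26.6]
grip_width: 0.031
finger_force: 42.5
```

```bash
python3 -m creep '[[[0,0,0,0,0,0,0],[1,0,0,0,0,0,0],[1,0,0,0,0,0,0],[1,0,0,0,0,0,0],[1,0,0,-2,0,0,0],[1,0,0,-4,0,0,0],[1,0,0,-4,0,0,0],[1,-0.5,-3.7,0,0,0,0],[1,-0.5,-4,0,0,0,0],[1,-0.5,-4,0,0,0,0],[1,-0.5,-4,0,0,0,0],[1,-0.5,-4,0,0,0,0]]]' && python3 -m creep '[[[1,-0.5,-4,0,0,0,0],[1,-0.5,-4,0,0,0,0],[1,-0.5,-4,0,0,0,0],[1,-0.5,-4,0,0,0,0],[1,0,0,0,0,0,-0.16],[1,0,0,0,0,0,-0.16],[1,0,0,0,0,0,-0.16],[1,0,0,0,0,0,-0.16],[1,0,0,0,0,0,-0.16],[1,0,0,0,0,0,-0.138],[1,0,0,0,0,0,0],[1,0,0,0,0,0,0]]]'
python3 - <<'E'
from m import *
f=grab('scene','scene6');P=cloud(f)
m=(P[...,0]>.44)&(P[...,0]<.6)&(P[...,1]>-.1)&(P[...,1]<.07)&(P[...,2]>.045)&(P[...,2]<.1)&(f['image'].min(2)>120)
q=P[m]; z=np.median(q[:,2]); s=q[abs(q[:,2]-z)<.006]; c=s.mean(0); nrm=np.linalg.svd(s-c,full_matrices=False)[2][2]; print(nrm.round(3),cv2.minEnclosingCircle(s[:,:2].astype(np.float32)),z,np.percentile(q[:,2],99))
cv2.imwrite('pics/g6.png',f['image'])
E
```

```text
clock: 19.25
position: [0.4909, 0.1803, 0.3337]
tool_rot: [3.142, -0.0, -0.0]
force: [1.1, -0.6, -0.5]
grip_width: 0.0855
finger_force: 0.0
clock: 20.75
position: [0.4712, 0.339, 0.3337]
tool_rot: [-3.142, 0.0, 0.934]
force: [-0.6, -0.7, 0.8]
grip_width: 0.0852
finger_force: 0.0
[ 0.    -0.001  1.   ] ((0.517135739326477, -0.015316024422645569), 0.057517070323228836) 0.05591083194808477 0.08561242298229395
```

View pics/g6.png

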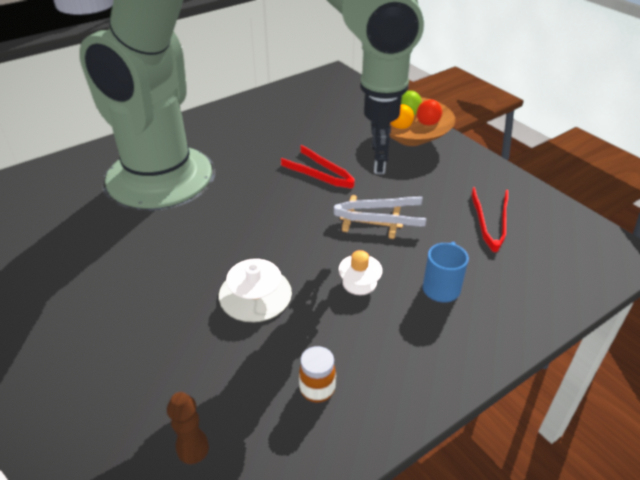

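The plate sits level at 55 mm on the collar, and the gripper at (380,160) is above the grey tongs. Descending.

```bash
python3 -m creep '[[[1,0,0,4,0,0,0],[1,0,0,4,0,0,0],[1,0,0,4,0,0,0],[1,0,0,3.3,0,0,0],[1,0,0,0,0,0,0],[0.4,0,0,0,0,0,0],[0.2,0,0,0,0,0,0],[0.13,0,0,0,0,0,0],[0.13,0,0,0,0,0,0],[0.13,0,0,0,0,0,0],[0.13,0,0,0,0,0,0]]]' 40
```

```text
clock: 22.18
position: [0.4718, 0.3395, 0.1826]
tool_rot: [3.141, -0.003, 0.937]
force: [-0.1, -0.0, 8.5]
grip_width: 0.0487
finger_force: 7.7
```

```bash
python3 -m creep '[[[0.13,0,0,-1,0,0,0],[0.13,0,0,-2,0,0,0],[0.13,0,0,-4,0,0,0],[0.13,0,0,-4,0,0,0],[0.13,0,0,0,0,0,0],[0.13,0,0,0,0,0,0],[0.13,0,0,0,0,0,0]]]'
python3 - <<'E'
from m import *
p=bot.observe()['position']; print(p)
f=grab('scene','scene7');P=cloud(f)
hsv=cv2.cvtColor(f['image'],cv2.COLOR_BGR2HSV)
t=(P[...,0]>.38)&(P[...,0]<.65)&(P[...,1]>.2)&(P[...,1]<.47)&(P[...,2]>.1)&(P[...,2]<.165)&(hsv[...,1]<70)&(hsv[...,2]>80)
q=P[t]; u=np.array([np.cos(.937),np.sin(.937)]); v=np.array([-u[1],u[0]]); a=(q[:,:2]-p[:2])@u; b=(q[:,:2]-p[:2])@v
for lo in np.arange(-.12,.14,.02):
    w=(a>=lo)&(a<lo+.02)
    if w.sum()>4: print('%.2f'%lo,np.percentile(b[w],[3,97]).round(4),np.percentile(q[w][:,2],[5,50,95]).round(4),w.sum())
cv2.imwrite('pics/g7.png',cv2.resize(f['image'][80:260,300:480],None,fx=3.3,fy=3.3))
E
```

```text
clock: 23.05
position: [0.471, 0.3389, 0.2901]
tool_rot: [-3.141, 0.001, 0.938]
force: [0.4, 0.6, -1.9]
grip_width: 0.0485
finger_force: 5.3
[0.4710044  0.33885799 0.29013914]
-0.10 [-0.0094  0.0095] [0.1293 0.1436 0.1495] 78
-0.08 [-0.018   0.0197] [0.1291 0.1413 0.1488] 137
-0.06 [-0.0225  0.0242] [0.1285 0.1395 0.1498] 149
-0.04 [-0.0243  0.0249] [0.1285 0.1389 0.1494] 155
-0.02 [-0.0364  0.024 ] [0.1237 0.1389 0.1489] 124
0.00 [-0.0376 -0.0209] [0.1229 0.1378 0.1493] 55
0.02 [-0.0266  0.0261] [0.1303 0.1413 0.1509] 148
0.04 [-0.0308  0.0269] [0.1307 0.1411 0.1522] 154
0.06 [-0.0324  0.0304] [0.1305 0.1417 0.152 ] 157
0.08 [-0.0341  0.0311] [0.1309 0.1429 0.1523] 162
0.10 [-0.0364  0.0327] [0.1318 0.1431 0.153 ] 133
```

View pics/g7.png

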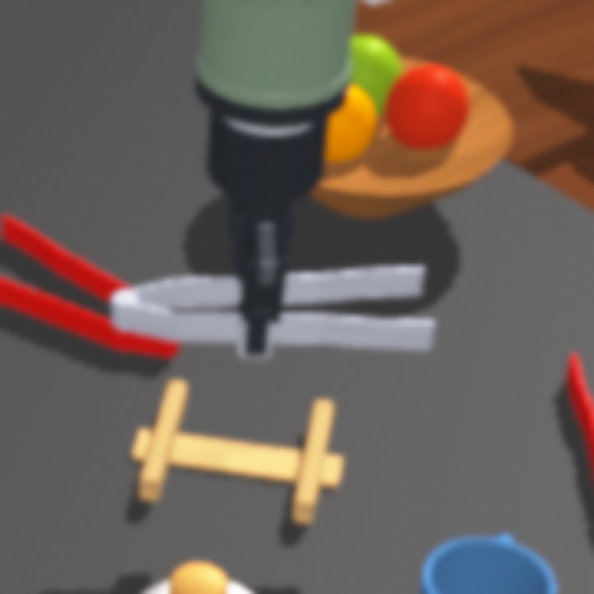

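```bash
python3 -m creep '[[[0.13,0,0,0,0,0,0.113],[0.13,0,0,0,0,0,0.113],[0.13,0,0,0,0,0,0.112],[0.13,-1,2,0,0,0,0],[0.13,-1,2.6,0,0,0,0],[0.13,-1,2.6,0,0,0,0],[0.13,-1,2.6,0,0,0,0],[0.13,-1,2.6,0,0,0,0],[0.13,-1,2.6,0,0,0,0],[0.13,-1,2.6,0,0,0,0],[0.13,-0.8,2.5,0,0,0,0],[0.13,0,0,0,0,0,0]]]' && python3 -m creep '[[[0.13,0,0,0,0,0,0],[0.13,0,0,0,0,0,0]]]'
python3 - <<'E'
from m import *
f=grab('scene','scene8');P=cloud(f);s=bot.observe();p=s['position'];y=s['tool_rot'][2]; print(p,y)
hsv=cv2.cvtColor(f['image'],cv2.COLOR_BGR2HSV)
t=(P[...,0]>.4)&(P[...,0]<.7)&(P[...,1]>.03)&(P[...,1]<.3)&(P[...,2]>.1)&(P[...,2]<.165)&(hsv[...,1]<70)&(hsv[...,2]>80)
q=P[t]; u=np.array([np.cos(y),np.sin(y)]); v=np.array([-u[1],u[0]]); a=(q[:,:2]-p[:2])@u; b=(q[:,:2]-p[:2])@v
for lo in np.arange(-.12,.14,.02):
    w=(a>=lo)&(a<lo+.02)
    if w.sum()>4: print('%.2f'%lo,np.percentile(b[w],[3,97]).round(4),np.percentile(q[w][:,2],[5,50,95]).round(4),w.sum())
print('a',np.percentile(a,[1,99]))
r=(P[...,2]>.053)&(P[...,2]<.09)&(hsv[...,1]>80)&(np.hypot(P[...,0]-.605,P[...,1]-.187)<.04); q=P[r][:,:2].astype(np.float32); print(r.sum(),cv2.minEnclosingCircle(q) if r.sum() else 0)
E
```

```text
clock: 24.6
position: [0.5205, 0.1262, 0.2903]
tool_rot: [3.141, 0.001, 0.597]
force: [-0.5, 0.5, -0.1]
grip_width: 0.0484
finger_force: 5.3
clock: 24.85
position: [0.52, 0.1297, 0.2906]
tool_rot: [-3.141, 0.0, 0.601]
force: [0.0, 0.2, -1.7]
grip_width: 0.0483
finger_force: 5.3
[0.52002662 0.12971126 0.29062948] 0.6011019212781468
-0.10 [-0.0095  0.0104] [0.1283 0.145  0.1496] 83
-0.08 [-0.0164  0.0181] [0.1286 0.14   0.1486] 157
-0.06 [-0.021   0.0231] [0.1283 0.1393 0.1492] 128
-0.04 [-0.0231 -0.0173] [0.1269 0.1387 0.1509] 67
-0.02 [-0.0385  0.027 ] [0.1216 0.133  0.1495] 40
0.00 [-0.031   0.0277] [0.1254 0.1405 0.1547] 188
0.02 [-0.0268  0.0258] [0.1311 0.1418 0.1515] 167
0.04 [-0.0289  0.0267] [0.1316 0.1423 0.1523] 175
0.06 [-0.032   0.0298] [0.1312 0.1429 0.1531] 172
0.08 [-0.0332  0.0315] [0.1321 0.1436 0.1535] 176
0.10 [-0.0347  0.0321] [0.1326 0.1436 0.1532] 159
a [-0.09103547  0.11593555]
256 ((0.6061030030250549, 0.18724468350410461), 0.019675560295581818)
```

```bash
python3 -m creep '[[[0.13,0,0,2,0,0,0],[0.13,0,0,2,0,0,0],[0.13,0,0,2,0,0,0],[0.13,0,0,1.4,0,0,0],[0.13,0,0,1,0,0,0],[0.13,0,0,0,0,0,0],[0.13,0,0,0,0,0,0]]]'
python3 - <<'E'
from m import *
f=grab('scene','scene9'); cv2.imwrite('pics/g9.png',np.hstack([cv2.resize(f['image'][190:320,290:420],(400,400)),cv2.resize(grab('top')['image'][170:290,240:360],(400,400))]))
E
```

```text
clock: 25.78
position: [0.5205, 0.1292, 0.2072]
tool_rot: [3.141, -0.001, 0.6]
force: [-0.3, -0.9, -1.3]
grip_width: 0.048
finger_force: 5.3
```

View pics/g9.png

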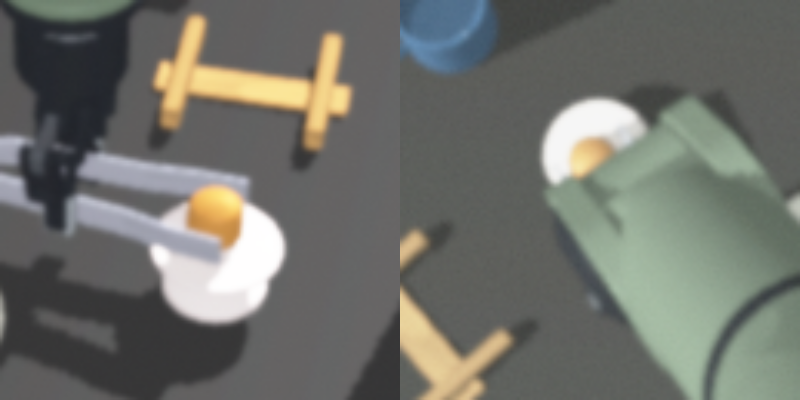

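```bash
python3 -m creep '[[[0.05,0,0,0,0,0,0],[-0.02,0,0,0,0,0,0],[-0.1,0,0,0,0,0,0],[-0.2,0,0,0,0,0,0],[-0.3,0,0,0,0,0,0],[-0.3,0,0,0,0,0,0],[-0.3,0,0,0,0,0,0]]]' 40
```

```text
clock: 26.75
position: [0.5204, 0.1291, 0.2068]
tool_rot: [3.142, -0.0, 0.6]
force: [0.4, -0.4, 1.7]
grip_width: 0.0387
finger_force: 41.2
```

```bash
python3 -m creep '[[[-0.3,0,0,-0.5,0,0,0],[-0.3,0,0,-1.5,0,0,0],[-0.3,0,0,-2.5,0,0,0],[-0.3,0,0,-2.5,0,0,0],[-0.3,0,0,-2.5,0,0,0],[-0.3,0,0,-1.5,0,0,0],[-0.3,0,0,0,0,0,0],[-0.3,0,0,0,0,0,0],[-0.3,0,0,0,0,0,0],[-0.3,0,0,0,0,0,-0.1],[-0.3,0,0,0,0,0,-0.1],[-0.3,0,0,0,0,0,-0.1]]]' && python3 -m creep '[[[-0.3,0,0,0,0,0,0],[-0.3,0,0,0,0,0,0]]]'
python3 - <<'E'
from m import *
f=grab('scene','scene10');P=cloud(f);s=bot.observe();p=s['position'];y=s['tool_rot'][2]; print(p,y)
hsv=cv2.cvtColor(f['image'],cv2.COLOR_BGR2HSV); j=p[:2]+.1025*np.array([np.cos(y),np.sin(y)])
r=(P[...,2]>.1)&(P[...,2]<.22)&(hsv[...,1]>90)&(hsv[...,0]>6)&(hsv[...,0]<30)&(np.hypot(P[...,0]-j[0],P[...,1]-j[1])<.05); q=P[r]
print('jaw',j,r.sum(),cv2.minEnclosingCircle(q[:,:2].astype(np.float32)),np.percentile(q[:,2],[2,50,98]))
d=np.array([.5162,-.0177])-.1025*np.array([np.cos(y),np.sin(y)])-p[:2]
print('tx,ty cm',100*(d@[np.cos(y),np.sin(y)]),100*(d@[np.sin(y),-np.cos(y)]))
E
```

```text
clock: 28.25
position: [0.5201, 0.1291, 0.316]
tool_rot: [-3.141, 0.001, 0.903]
force: [0.9, -0.1, -1.1]
grip_width: 0.0389
finger_force: 41.0
clock: 28.5
position: [0.5202, 0.129, 0.3164]
tool_rot: [-3.141, 0.0, 0.897]
force: [-0.4, 0.5, -1.7]
grip_width: 0.0389
finger_force: 40.9
[0.52022125 0.12911967 0.31646077] 0.8978366965520823
jaw [0.58410982 0.20927266] 197 ((0.5850436687469482, 0.20967505872249603), 0.020034004002809525) [0.15961951 0.17989089 0.18449119]
tx,ty cm -21.981655411998467 8.836861676641131
```

```bash
python3 -m creep '[[[-0.3,-1.2,0.5,0,0,0,0],[-0.3,-2.2,0.9,0,0,0,0],[-0.3,-2.2,0.9,0,0,0,0],[-0.3,-2.2,0.9,0,0,0,0],[-0.3,-2.2,0.9,0,0,0,0],[-0.3,-2.2,0.9,0,0,0,0],[-0.3,-2.2,0.9,0,0,0,0],[-0.3,-2.2,0.9,0,0,0,0],[-0.3,-2.2,0.8,0,0,0,0],[-0.3,-2,0.7,0,0,0,0],[-0.3,-1.2,0.5,0,0,0,0],[-0.3,0,0,0,0,0,0]]]' && python3 -m creep '[[[-0.3,0,0,0,0,0,0],[-0.3,0,0,0,0,0,0],[-0.3,0,0,0,0,0,0],[-0.3,0,0,0,0,0,0]]]'
python3 - <<'E'
from m import *
f=grab('scene','scene11');P=cloud(f);s=bot.observe();p=s['position'];y=s['tool_rot'][2]
hsv=cv2.cvtColor(f['image'],cv2.COLOR_BGR2HSV); j=p[:2]+.1025*np.array([np.cos(y),np.sin(y)])
r=(P[...,2]>.12)&(P[...,2]<.22)&(hsv[...,1]>90)&(hsv[...,0]>6)&(hsv[...,0]<30)&(np.hypot(P[...,0]-j[0],P[...,1]-j[1])<.05); q=P[r]
print('jaw',j,r.sum(),cv2.minEnclosingCircle(q[:,:2].astype(np.float32)),np.percentile(q[:,2],[2,98]))
cv2.imwrite('pics/g11.png',f['image'])
E
```

```text
clock: 30.05
position: [0.4521, -0.0987, 0.3168]
tool_rot: [3.141, 0.0, 0.898]
force: [-0.7, 0.4, -1.7]
grip_width: 0.0392
finger_force: 41.0
clock: 30.55
position: [0.4525, -0.0977, 0.3167]
tool_rot: [-3.142, -0.0, 0.9]
force: [-0.3, 0.5, -1.3]
grip_width: 0.039
finger_force: 41.0
jaw [ 0.5161434  -0.01746105] 248 ((0.5153023600578308, -0.014061100780963898), 0.02189222350716591) [0.15653982 0.18512731]
```

View pics/g11.png

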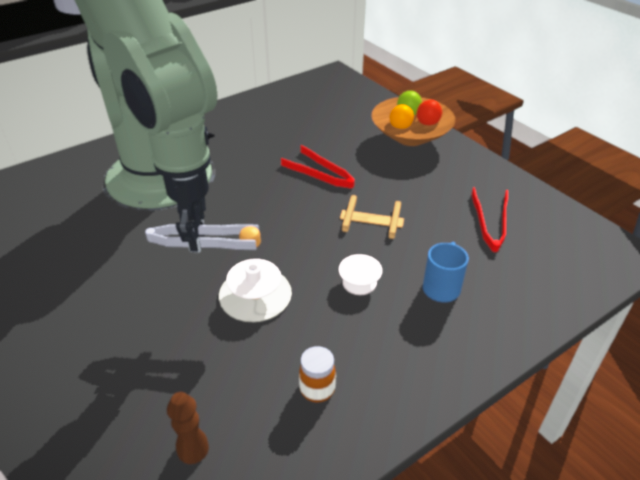

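The roll at (250,236) is held in the tongs above the assembled stand at (254,285). The jar, mug and mill have not moved.

```bash
python3 -c "from workcell import bot; print(bot.job_done())"
```

```text
the job is handed in; nothing more can be done
None
```

I handed the job in at about 30.6 s: the collar is home on the foot, the plate sits level on it, and the roll is held in the tongs about 150 mm up over the stand's axis, with the jar, mug and mill unmoved. On the way I once lowered the plate off-axis and it touched the post tip at about 3 N; I raised and re-centred it before seating it. No verdict came back.

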